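Start the rinse timer and hold the clip open on its card

TASK

Start a rinse ticket on the kitchen timer: press its keys fully down and let them up, one at a time, first the big round key, then the small round key, then the bar-shaped key. Then pick up the wooden peg clip, squeeze it open and hold it gaping around the middle of the upright overhanging edge of the card on the timer, well over the edge with a jaw on each side but touching nothing, so that I can slip a second card in; finish still holding it open there. Leave the jug and the rolling pin where they are.

Things in the scene. Friction and masses are not known exactly. Their poses are not given: they have to be found in the camera images.
- timer: grey timer, a low box fixed on the board, 90 (x) by 220 (y) by 34 mm high; origin at the centre of its underside. Three black keys stand in a row along y on its top at x = -10, y = +85, +40 and -5 mm; which key stands in which place differs. The card stands at its -y end in a slot between two black rails, 8 mm high and 16 mm over both.
- card: stiff brown card, fixed upright on the timer: 3 thick (x), 105 wide (y), 70 mm high (z); origin at the middle of its lower edge, 34 mm above the board. Its axes are the timer's. Its -y half hangs out past the timer's end by 55 mm, with nothing under that part.
- card_edge (a point): middle of the card's overhanging upright edge (the -y edge), 35 mm above the card's lower edge, 69 mm above the board; axes as the card's
- key_big (a joint): travel of the big round key, 30 mm in diameter: 0 up, 0.006 m fully down; spring, 1 N to start, 5.3 N fully down, counts as pressed from 0.0035; it comes back up by itself
- key_big_top (a point): centre of the top of the big round key, 12 mm above the timer's top when up
- key_small (a joint): travel of the small round key, 16 mm in diameter, otherwise as the big one
- key_small_top (a point): centre of the top of the small round key, 12 mm above the timer's top when up
- key_bar (a joint): travel of the bar-shaped key, 36 mm (timer's x) by 14 mm (y), otherwise as the big one
- key_bar_top (a point): centre of the top of the bar-shaped key, 12 mm above the timer's top when up
- clip: loose wooden spring clip like a big clothes peg, 60 g, lying on its side, 28 mm tall (z). Origin on its pivot (upright steel pin), at the underside. Handles run to -x, ending 73 mm from the pivot; jaws to +x, ending 52 mm from it. Shut, x is its centre line; the 5 mm handles splay 0.22 rad each: over the outsides 38 mm wide 25 mm behind the pivot, 53 mm wide 60 mm behind it.
- clip_arm (a joint): angle between the clip's halves: 0 shut; 0.44 rad fully open (stop): handles parallel, 26 mm over the outsides, jaw tips 22 mm apart. The spring takes 4 N on each handle to start, 8 N fully open, 48 mm behind the pivot; it shuts when let go. clip is the left (+y) half: when open, it stands turned half this angle anticlockwise from the centre line.
- clip_tip_a (a point): inner face of the left (+y) jaw at its tip, 50 mm from the pivot, at half the clip's height (14 mm above its underside)
- clip_tip_b (a point): the same on the right (-y) jaw
- jug: bystander: blue plastic jug with lid, 110 mm across, 196 mm tall, origin under its centre
- pin: bystander: wooden rolling pin along its y axis, 380 mm long, 52 mm thick, origin under its middle
There are look-alikes about, which are no part of the job. Several things have the shape of the timer; the one meant has the colours described above.

How it is judged (in metres and radians):
On the way, in this order (a step that is already met when the one before it is completed fails the run):
1. the big round key pressed alone (value of joint key_big above 0.0035 m and value of joint each of key_small, key_bar below 0.0015 m), for 0.05 s.
2. then the small round key pressed alone (value of joint key_small above 0.0035 m and value of joint each of key_big, key_bar below 0.0015 m), for 0.05 s.
3. then the bar-shaped key pressed alone (value of joint key_bar above 0.0035 m and value of joint each of key_big, key_small below 0.0015 m), for 0.05 s.
4. all keys up, and the clip picked up in the fingers (value of joint each of key_big, key_small, key_bar below 0.0015 m and height (world z) of clip above 0.03 m and contact force between the fingers and clip above 2 N), for 0.2 s.
At the end, for the whole second after the job is handed in: Fingers hold the clip still, open by over 0.25 rad, over 30 mm above the board; jaw tips on opposite sides of the card, 3 mm or more from its mid-plane, 8 to 52 mm past the overhanging edge and 5 to 70 mm above the card's lower edge; clip touches neither card nor timer (value of joint clip_arm above 0.25 rad and ((x of clip_tip_a in the frame of card above 0.003 m and x of clip_tip_b in the frame of card below -0.003 m) or (x of clip_tip_b in the frame of card above 0.003 m and x of clip_tip_a in the frame of card below -0.003 m)) and y of clip_tip_a in the frame of card between -0.0445 and 0 m and z of clip_tip_a in the frame of card between 0.005 and 0.07 m and y of clip_tip_b in the frame of card between -0.0445 and 0 m and z of clip_tip_b in the frame of card between 0.005 and 0.07 m and height (world z) of clip above 0.03 m and contact force between the fingers and clip above 2 N and contact force between clip and card below 0.3 N and contact force between clip and timer below 0.3 N and linear speed of clip below 0.03 m/s); the arm keeps its last pose, push and grip.
It fails at once if two keys pressed at once (value of joint each of key_big, key_small above 0.0025 m or value of joint each of key_small, key_bar above 0.0025 m or value of joint each of key_big, key_bar above 0.0025 m).
It fails at once if the clip shoved hard against the card or snapped shut on it (over 8 N) (contact force between clip and card above 8 N).
It fails at once if the jug moved by more than 25 mm (distance of jug from where it was at the start of the episode above 0.025 m).
It fails at once if the pin moved by more than 25 mm (distance of pin from where it was at the start of the episode above 0.025 m).
It also fails if it takes over 53 s, if anything falls off the work surface, if the arm or the gripper's body presses on something with over 40 N, if the wrist force passes 120 N, or if a joint passes its speed limit or range.

ROBOT

A 7-joint arm with a two-finger parallel gripper is mounted at the origin on the work surface. World frame = base frame: x ahead of the robot, y to its left, z up, the work surface at z = 0. Lengths are in mm, angles in degrees, forces in N, time in s.
With the tool pointing down it reaches from about 400 to 900 mm from the base axis. Payload 5.5 kg.
Tool frame: the origin (TCP) lies midway between the tips of the shut fingers; the grasp point (between the pads) lies 19 mm behind it; x points along the fingers, y is the direction in which the jaws open and shut, and the axes are right-handed (so a half turn about x gives the same grasp; the last joint's range is limited). The gripper opens to 85 mm and grips with 20 to 120 N. Pads are 22 mm wide; open, the fingers measure 114 mm over their backs; the gripper's body (76 mm by 85 mm) begins 54 mm behind the grasp point. The pads swing forward as they close: fully open they stand 13 mm farther back than shut.
Start: joints at [-49.664, 28.699, -24.465, 88.831, 12.651, 65.22, -12.049], TCP at [277.295, 587.884, 231.31] pointing down, gripper open.
Joint ranges: [-164.97, 164.97], [-17.58, 116.51], [-87.97, 89.64], [11.32, 138.91], [-80.73, 260.73], [10.89, 115.49], [-147.41, 147.41]. Speed limits (degrees/s): [147.25, 147.25, 180, 180, 180, 180, 180].

INTERFACE

Orientations are given as [roll, pitch, yaw] about the fixed x, y, z axes, in that order (R = Rz(yaw) Ry(pitch) Rx(roll)).
In Python, from bench import read_state, camera, close_job gives the robot as it stands.
- The arm moves only by the tool move_arm, never from a script. Its argument "steps" is a list that holds one entry, the list of rows, each a list of 6 numbers: the shift along the tool's x, y, z in m, then the turn, a rotation vector about the tool's x, y, z in degrees. A call has 1 to 8 rows; each row is the pose to reach, as a shift and turn from the pose measured when the call began, along the tool's axes at that moment; what a row does not reach only later rows make up. A row lasts 1/10 s, in which the tool goes at most 50 mm and 8.59 degrees, less where a joint would pass 70% of its speed; a pose out of reach is approached as far as the arm can. A call with a gripper value outside its range is refused whole. "fingers" is the finger opening in m, from 0 to 0.0854, set as the call begins (left out, the last holds). The fingers move at their own pace and stop on an object; "squeeze" is the grip in N (left out, the last holds). Time passes only in rows, so rows that repeat a pose let the fingers close. It gives the time, the measured TCP pose, the force and the opening at its end, in the units of the state.
- read_state(): the state, without advancing time (a new reading comes with each control period).
- camera(name): name is "side" or "top" or "wrist"; returns a dict with "img" (384x512x3 uint8, red, green, blue), "vertical_fov" (degrees; the focal length in pixels is half the picture's height over the tangent of half this angle, whatever the lens; pixels are square), "cx", "cy" (the principal point, pixels), "view" (4x4, takes a point from world to camera coordinates). Camera axes: x right, y down, z forward; pixel columns grow to the right and rows downward; lengths in mm; the calibration is good to about 2 mm. A picture is of the moment at which its call begins. There is no depth.
- close_job(): hands the job in, once; it reports no verdict.
The state is a dict: "time": time; "joint_positions": joint angles; "joint_vel": joint speeds; "joint_efforts": joint torques, N m; "ee_pos": TCP position; "eef_rot": TCP orientation; "ft_force": force on the tool from outside, world axes, zero at the start; "ft_torque": the same for the moment, N m; "grip_width": finger opening in mm.
Only numpy, scipy, OpenCV 4.12 (cv2) and the standard library are available. Lean on these libraries where they do the work, as an engineer would, in place of code of your own. Each camera call takes 0.05 s, during which the arm holds its last target.

## Working session

There is one attempt and no reset: what is moved stays moved. The work goes in short steps, Python scripts to look and compute and a tool call to move; the robot and the scene stay as the last step left them, time stands still between calls to the robot, and variables do not carry over. Pictures are saved under pics/ and viewed, and the job is handed in when it is done.

Besides the shell and the picture viewer there is one more tool, called after ">>>" as a command line: name --argument value ..., lists and objects as JSON in quotes. move_arm: Moves the arm, as the interface text tells. Its arguments: {"type":"object","properties":{"steps":{"type":"array","items":{"type":"array","items":{"type":"array","items":{"type":"number"}}}},"fingers":{"type":"number"},"squeeze":{"type":"number"}},"required":["steps"]}

```bash
mkdir -p pics; ls; python3 - <<'E'
from bench import *
import cv2
s=read_state();print(s)
for n in("side","top","wrist"):
    c=camera(n);cv2.imwrite(f"pics/{n}0.png",c["img"][:,:,::-1]);print(n,c["vertical_fov"],c["cx"],c["cy"],c["view"])
E
```

```text
pics
{'time': 0.0, 'joint_positions': array([-49.66429477,  28.75324345, -24.45188364,  88.89313187,
        12.65043113,  65.21920867, -12.04776861]), 'joint_vel': array([-0.04046506,  0.02484902,  0.0007708 , -0.04835622,  0.02406764,
       -0.03366543,  0.02143374]), 'joint_efforts': array([ 2.03467221e-04, -5.69516265e+01, -5.81596568e+00, -2.80934036e+01,
        1.06657430e-02,  1.21604127e-02, -2.54925698e-05]), 'ee_pos': array([277.07566409, 587.207079  , 230.25121938]), 'eef_rot': array([ -91.7056017 ,   89.88762879, -116.95753689]), 'ft_force': array([ 0.23352023,  0.45493035, -0.06605472]), 'ft_torque': array([-0.01447944,  0.00838216,  0.0070926 ]), 'grip_width': 85.58818792155358}
side 54.396170212573416 254.48435197212942 194.00406273836975 [[ 8.79800673e-01 -4.75108908e-01  1.49098064e-02 -4.54592853e+02]
 [-3.47610996e-01 -6.64462511e-01 -6.61555869e-01  2.87318339e+02]
 [ 3.24218094e-01  5.76854486e-01 -7.49747644e-01  9.22026876e+02]
 [ 0.00000000e+00  0.00000000e+00  0.00000000e+00  1.00000000e+00]]
top 45.99352432907658 257.5446868814376 191.86687879024944 [[ 3.92361119e-03 -9.99775615e-01  2.08164783e-02  7.04404879e+01]
 [-9.91848512e-01 -6.54208818e-03 -1.27254585e-01  5.45592920e+02]
 [ 1.27362214e-01 -2.01474955e-02 -9.91651625e-01  1.18675717e+03]
 [ 0.00000000e+00  0.00000000e+00  0.00000000e+00  1.00000000e+00]]
wrist 61.63855596570209 257.50067317233544 190.64911654632863 [[ 4.28039482e-01  9.03756471e-01 -2.53822334e-03 -6.47854942e+02]
 [ 8.67215176e-01 -4.09938884e-01  2.82644565e-01 -3.58431593e+01]
 [ 2.54401338e-01 -1.23184219e-01 -9.59221355e-01  3.80585083e+02]
 [ 0.00000000e+00  0.00000000e+00  0.00000000e+00  1.00000000e+00]]
```

View pics/side0.png

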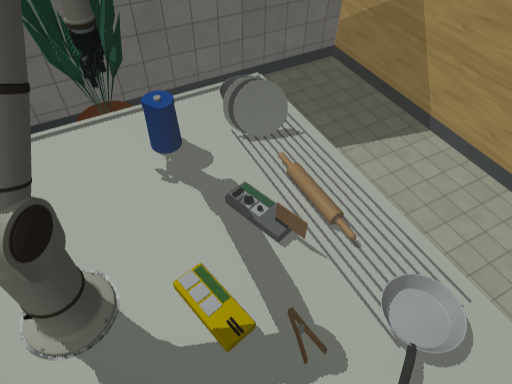

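View pics/top0.png

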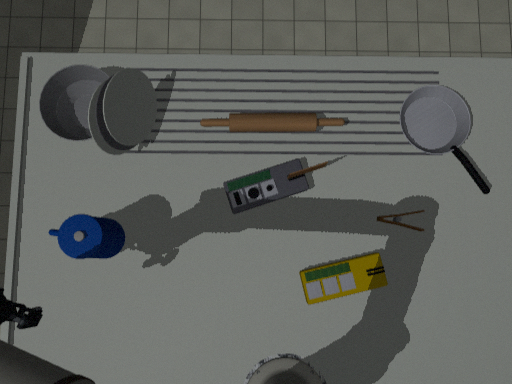

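View pics/wrist0.png

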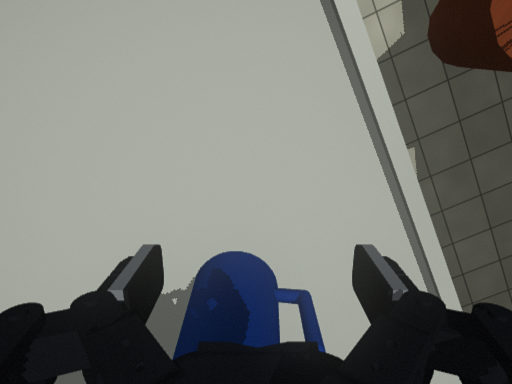

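Candidates: the grey timer is at top (268,186) / side (258,210). The yellow look-alike is at top (343,278) / side (214,305) and carries no card. The grey body with black keys and brown card fits the description. The clip is at top (400,219). I'll confirm with a crop.

```bash
python3 - <<'E'
import cv2,numpy as np
t=cv2.imread("pics/top0.png");s=cv2.imread("pics/side0.png")
a=cv2.resize(t[145:225,215:355],None,fx=5.6,fy=5.6,interpolation=cv2.INTER_CUBIC)
a=cv2.convertScaleAbs(a,alpha=1.5,beta=20)
cv2.imwrite("pics/c1.png",a)
b=cv2.resize(s[170:250,215:325],None,fx=7,fy=7,interpolation=cv2.INTER_CUBIC);cv2.imwrite("pics/c2.png",cv2.convertScaleAbs(b,alpha=1.5,beta=20))
c=cv2.resize(t[195:245,365:435],None,fx=8,fy=8,interpolation=cv2.INTER_CUBIC)
d=cv2.resize(s[300:370,275:335],None,fx=6,fy=6,interpolation=cv2.INTER_CUBIC)
cv2.imwrite("pics/c3.png",cv2.convertScaleAbs(c,alpha=1.5,beta=20));cv2.imwrite("pics/c4.png",d)
E
```

```text
(no output)
```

View pics/c1.png

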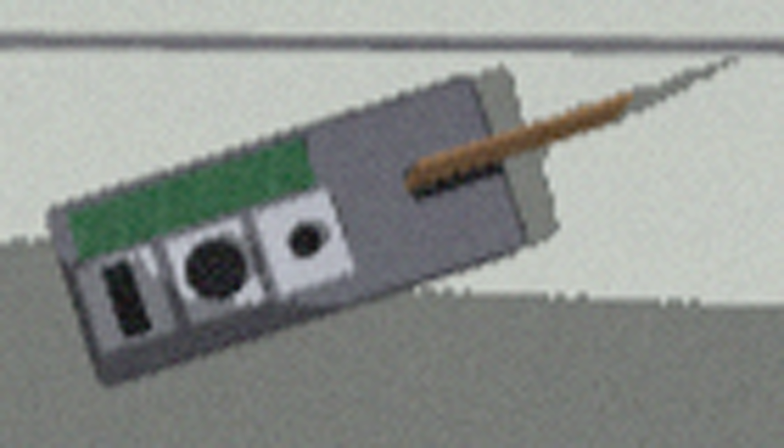

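View pics/c2.png

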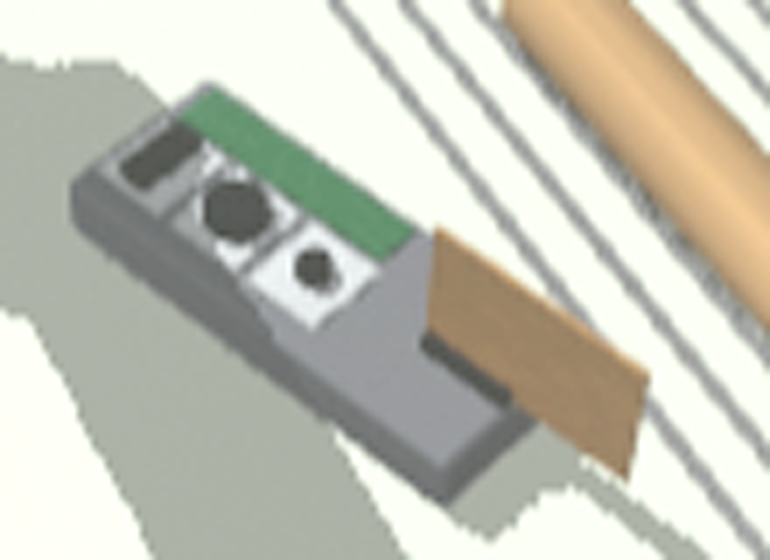

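View pics/c3.png

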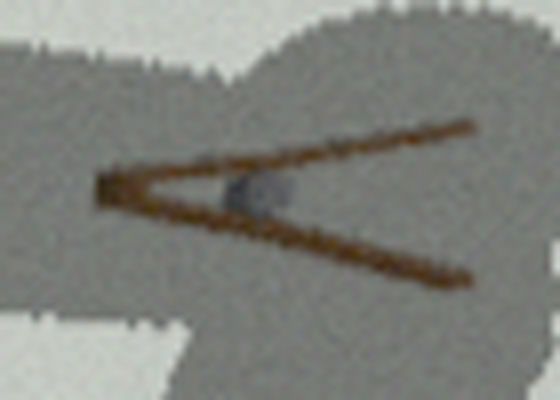

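View pics/c4.png

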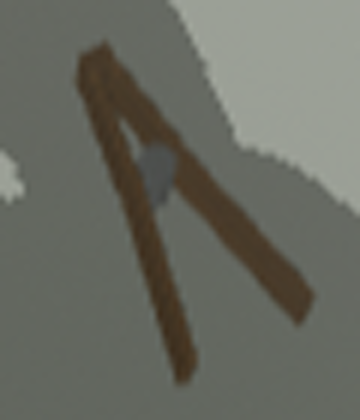

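Crop c1 confirms it: a grey body with black keys, bar (238,198), big (254,193), small (270,187), and the brown card to the right. The clip's jaw tip is at about (378,218) with handle ends near (424,211) and (424,230). Next I'll fit the poses from both views.

```bash
cat > h.py <<'E'
import numpy as np,cv2
from scipy.spatial.transform import Rotation as R
from scipy.optimize import least_squares
from bench import *
def K(c):
    h=c["img"].shape[0];f=h/2/np.tan(np.radians(c["vertical_fov"]/2))
    return f
def proj(c,P):
    p=(c["view"]@np.r_[P,1])[:3];return np.array([K(c)*p[0]/p[2]+c["cx"],K(c)*p[1]/p[2]+c["cy"]])
def ray(c,uv,z):
    V=c["view"];d=V[:3,:3].T@np.array([(uv[0]-c["cx"])/K(c),(uv[1]-c["cy"])/K(c),1]);o=-V[:3,:3].T@V[:3,3]
    return o+d*(z-o[2])/d[2]
def Rt(s): return R.from_euler('xyz',s["eef_rot"],degrees=True).as_matrix()
def go(pos,yaw=None,s=None):
    # target TCP pos, tool down; yaw = world direction (deg) of tool y axis
    s=s or read_state();A=Rt(s)
    sh=A.T@(np.array(pos)-s["ee_pos"])/1000
    r=np.zeros(3)
    if yaw is not None:
        y=np.radians(yaw);x=np.array([0,0,-1.]);yy=np.array([np.cos(y),np.sin(y),0])
        B=np.stack([x,yy,np.cross(x,yy)],1); r=R.from_matrix(A.T@B).as_rotvec(degrees=True)
    print("shift",sh.round(4),"turn",r.round(2))
E
python3 - <<'E'
from h import *
s=read_state();A=Rt(s);print(A.round(3))
side,top=camera("side"),camera("top")
# timer pts
tp={'bar':(237.7,198.4),'big':(253.6,192.9),'small':(269.6,187.5),'ce':(327.9,162.3)}
sp={'bar':(237.9,192.1),'big':(249,200),'small':(260.3,208.4),'ce':(307.6,223.7),'cl':(304.7,238.3)}
L={'bar':(-10,85,46),'big':(-10,40,46),'small':(-10,-5,46),'ce':(0,-165,104),'cl':(0,-165,34)}
for k in tp:
    print(k,ray(top,tp[k],L[k][2]).round(1),ray(side,sp[k],L[k][2]).round(1))
def w(q,l): 
    c,S=np.cos(q[2]),np.sin(q[2]);return np.array([q[0]+c*l[0]-S*l[1],q[1]+S*l[0]+c*l[1],l[2]])
def f(q): return np.concatenate([proj(top,w(q,L[k]))-tp[k] for k in tp]+[proj(side,w(q,L[k]))-sp[k] for k in sp])
r=least_squares(f,[650,50,.3]);print(r.x[:2].round(1),np.degrees(r.x[2]).round(2),r.fun.round(1))
for k in L: print(k,w(r.x,L[k]).round(1))
print('edge',w(r.x,(0,-165,69)))
C=lambda x,y:(x/8+365,y/8+195)
for n,u in dict(tip=(100,180),hL=(475,127),hR=(470,278),pin=(258,190)).items(): print(n,ray(top,C(*u),26).round(1))
E
```

```text
[[-0.001  0.427  0.904]
 [-0.001  0.904 -0.427]
 [-1.    -0.001 -0.   ]]
bar [525.8 126.4  46. ] [524.4 120.9  46. ]
big [540.8  84.1  46. ] [539.4  77.7  46. ]
small [555.7  41.3  46. ] [553.5  34.   46. ]
ce [ 614.1 -106.   104. ] [ 614.1 -109.6  104. ]
[562.4  47.6] 18.63 [ 0.5 -0.   0.6  0.2  0.6  0.4  1.  -0.4 -0.2 -1.1 -0.5 -1.2 -0.6 -1.5
  0.1 -0.4 -0.   0.3]
bar [525.8 125.   46. ]
big [540.2  82.4  46. ]
small [554.6  39.7  46. ]
ce [ 615.1 -108.7  104. ]
cl [ 615.1 -108.7   34. ]
edge [ 615.14451657 -108.71017856   69.        ]
tip [ 478.3 -252.5   26. ]
hL [ 497.1 -381.5   26. ]
hR [ 445.8 -377.5   26. ]
pin [ 475.2 -306.3   26. ]
```

```bash
python3 - <<'E'
from h import *
top=camera("top")
print(ray(top,(78,236),196),ray(top,(35,232),120))
go((540,82,290),18.6)
E
```

```text
[419.8137441  487.45699283 196.        ] [431.28913858 620.89600889 120.        ]
shift [-0.0589 -0.3453  0.4534] turn [4.615e+01 1.000e-02 4.000e-02]
```

>>> move_arm --steps '[[[-0.045,0,0,0,0,0],[-0.06,-0.02,0.03,4,0,0],[-0.06,-0.05,0.065,11,0,0],[-0.06,-0.08,0.105,18,0,0],[-0.06,-0.11,0.145,25,0,0],[-0.06,-0.14,0.185,32,0,0],[-0.06,-0.17,0.224,39,0,0],[-0.06,-0.2,0.263,46,0,0]]]' --fingers 0 --squeeze 30

```text
time: 1.1
ee_pos: [430.4, 292.7, 291.4]
eef_rot: [48.2, 90.0, -23.3]
ft_force: [0.8, 0.2, 0.5]
grip_width: -0.0
```

```bash
python3 - <<'E'
from h import *
s=read_state();print(s['joint_positions'],s['grip_width'])
go((540,82,120),18.6)
E
```

```text
[-27.49332945  10.7165864  -11.05188274 103.62389099   2.25932401
  65.8602552  -20.82209404] -0.04190732386280423
shift [0.1715 0.0372 0.2345] turn [-0.14  0.01 -0.02]
```

>>> move_arm --steps '[[[0.02,0.006,0.04,0,0,0],[0.04,0.013,0.08,0,0,0],[0.06,0.02,0.12,0,0,0],[0.08,0.027,0.16,0,0,0],[0.1,0.033,0.2,0,0,0],[0.12,0.037,0.2345,0,0,0],[0.12,0.037,0.2345,0,0,0],[0.12,0.037,0.2345,0,0,0]]]'

```text
time: 1.9
ee_pos: [539.5, 81.0, 170.8]
eef_rot: [-94.6, 89.9, -166.3]
ft_force: [-0.4, 0.2, 0.3]
grip_width: -0.1
```

```bash
python3 - <<'E'
from h import *
s=read_state();print(s['ee_pos'])
for n in("wrist","side","top"):
    c=camera(n);print(n,[proj(c,p).round(1) for p in (s['ee_pos'],(540.2,82.4,46),(554.6,39.7,46))]);cv2.imwrite(f"pics/{n}1.png",c["img"][:,:,::-1])
t=cv2.imread("pics/top1.png");s=cv2.imread("pics/side1.png")
cv2.imwrite("pics/d.png",np.hstack([cv2.resize(t[130:230,210:310],(400,400)),cv2.resize(s[120:240,200:320],(400,400))]))
E
```

```text
[539.49757716  81.04659964 170.77217013]
wrist [array([259.4, 248.1]), array([260.1, 181.1]), array([260.4, 229.5])]
side [array([248.6, 169.3]), array([248.5, 198.8]), array([259.7, 206.9])]
top [array([255.5, 187. ]), array([254.2, 193.1]), array([270.2, 187.9])]
```

View pics/wrist1.png

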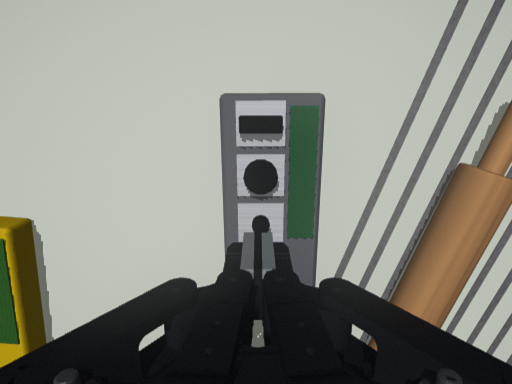

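View pics/d.png

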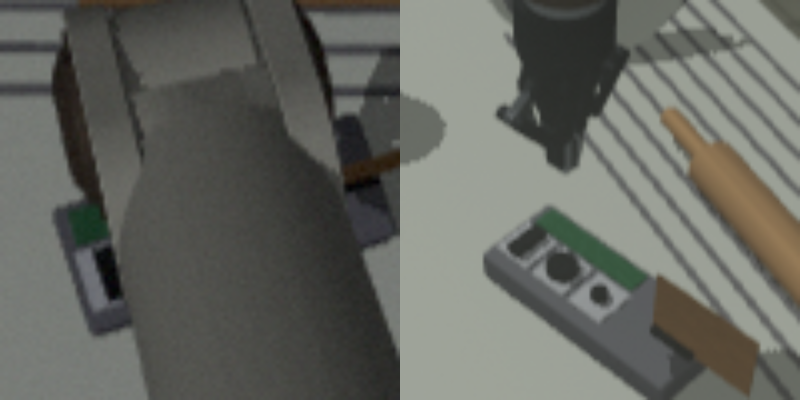

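```bash
python3 - <<'E'
from h import *
c=camera("wrist");g=cv2.cvtColor(c["img"],cv2.COLOR_RGB2GRAY)
for n,(x0,y0,x1,y1) in dict(bar=(237,105,286,140),big=(238,155,284,196)).items():
    m=(g[y0:y1,x0:x1]<45).astype(np.uint8);M=cv2.moments(m,True);u=(M['m10']/M['m00']+x0,M['m01']/M['m00']+y0);print(n,np.round(u,1),ray(c,u,46).round(1))
print(ray(c,(260.5,224),46).round(1))
cv2.imwrite("pics/w.png",cv2.resize(c["img"][90:290,200:330,::-1],None,fx=3,fy=3))
go((540.0,84,46),18.6)
E
```

```text
bar [258.5 127.5] [525.1 127.8  46. ]
big [258.5 179.4] [539.1  86.   46. ]
[554.   47.3  46. ]
shift [ 1.262e-01 -0.000e+00 -1.000e-04] turn [ 0.01 -0.02 -0.1 ]
```

View pics/w.png

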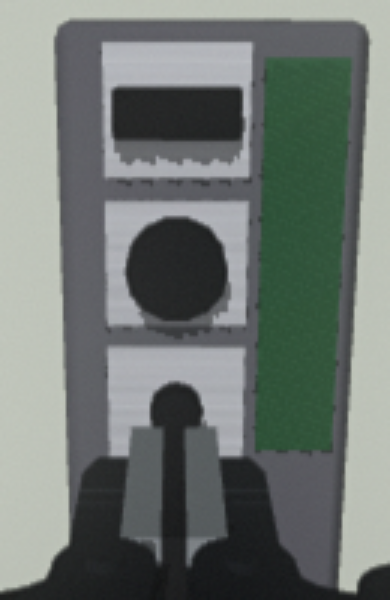

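>>> move_arm --steps '[[[0.045,0,0,0,0,0],[0.09,0,0,0,0,0],[0.112,0,0,0,0,0],[0.12,0,0,0,0,0],[0.126,0,0,0,0,0],[0.129,0,0,0,0,0],[0.131,0,0,0,0,0],[0.1315,0,0,0,0,0]]]'

```text
time: 2.9
ee_pos: [540.9, 84.7, 41.9]
eef_rot: [98.1, 89.8, 26.8]
ft_force: [-1.7, 1.3, 2.8]
grip_width: -0.2
```

```bash
python3 - <<'E'
from h import *
s=read_state();print(s['ee_pos'],s['ft_force'])
c=camera("side");cv2.imwrite("pics/e.png",cv2.resize(c["img"][150:260,190:330,::-1],None,fx=5,fy=5))
E
```

```text
[540.85736831  84.74954735  41.92020758] [-1.66923884  1.29349304  2.78138155]
```

View pics/e.png

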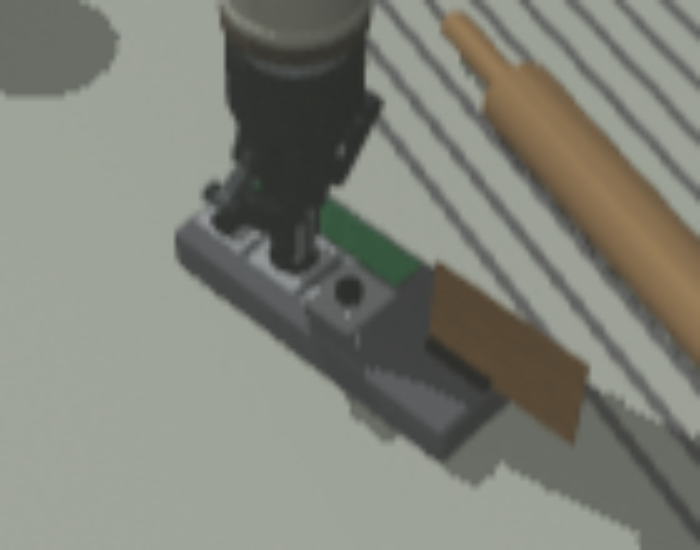

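>>> move_arm --steps '[[[0.001,0,0,0,0,0],[0.002,0,0,0,0,0],[0.003,0,0,0,0,0],[0.003,0,0,0,0,0]]]'

```text
time: 3.35
ee_pos: [541.0, 84.8, 39.9]
eef_rot: [97.1, 89.8, 25.8]
ft_force: [-4.2, 0.7, 13.7]
grip_width: -0.0
```

>>> move_arm --steps '[[[-0.01,0,0,0,0,0],[-0.03,0,0,0,0,0],[-0.03,0,0,0,0,0]]]'

```text
time: 3.65
ee_pos: [543.4, 84.5, 72.2]
eef_rot: [85.8, 89.5, 14.4]
ft_force: [-0.2, -0.5, 0.5]
grip_width: 0.1
```

```bash
python3 - <<'E'
from h import *
s=read_state();print(s['ee_pos'],s['ft_force'])
go((554.5,42.0,46),18.6)
E
```

```text
[543.39362775  84.53445919  72.21375997] [-0.17631594 -0.50567365  0.48785973]
shift [ 0.0262 -0.0033  0.0438] turn [-0.01  0.04 -0.52]
```

>>> move_arm --steps '[[[0,-0.0033,0.03,0,0,-0.5],[0,-0.0033,0.0438,0,0,-0.5],[0.01,-0.0033,0.0438,0,0,-0.5],[0.01,-0.0033,0.0438,0,0,-0.5]]]'

```text
time: 4.05
ee_pos: [552.8, 42.0, 60.2]
eef_rot: [-99.7, 89.9, -171.2]
ft_force: [-0.2, 0.2, 0.1]
grip_width: -0.1
```

```bash
python3 - <<'E'
from h import *
s=read_state();print(s['ee_pos'],s['ft_force'])
for n,b in(("side",(150,260,190,330)),("wrist",(90,290,180,340))):
    c=camera(n);cv2.imwrite(f"pics/{n}2.png",cv2.resize(c["img"][b[0]:b[1],b[2]:b[3],::-1],None,fx=4,fy=4)[:600])
go((554.5,42.0,46),18.6)
E
```

```text
[552.82118644  41.95616137  60.23439301] [-0.23289046  0.17239954  0.13770053]
shift [0.0151 0.0009 0.0016] turn [ 0.06 -0.04  0.09]
```

View pics/side2.png

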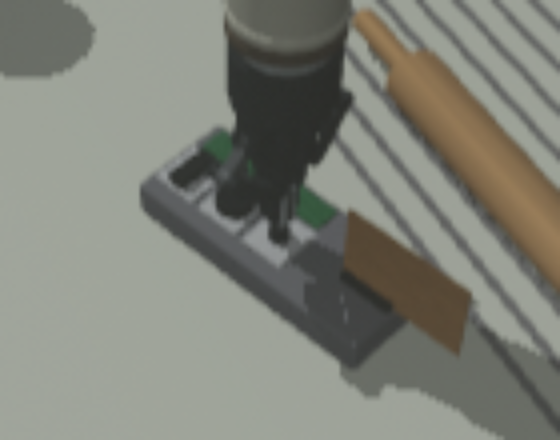

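View pics/wrist2.png

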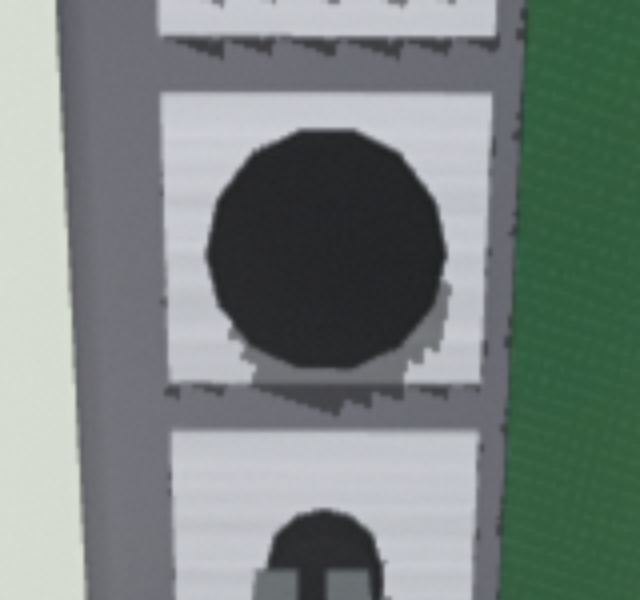

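>>> move_arm --steps '[[[0.008,0.001,0.001,0,0,0],[0.014,0.001,0.001,0,0,0],[0.018,0.001,0.001,0,0,0],[0.021,0.001,0.001,0,0,0],[0.023,0.001,0.001,0,0,0],[0.0235,0.001,0.001,0,0,0],[0.0235,0.001,0.001,0,0,0]]]'

```text
time: 4.85
ee_pos: [554.1, 43.6, 39.7]
eef_rot: [-128.3, 89.9, 160.4]
ft_force: [-7.9, 0.7, 21.8]
grip_width: 0.0
```

Fully down: 21.8 N at z 39.7, the same depth as the big key. Next, lift and go to the bar.

>>> move_arm --steps '[[[-0.01,0,0,0,0,0],[-0.025,0,0,0,0,0],[-0.025,0,0,0,0,0]]]'

```text
time: 5.15
ee_pos: [555.9, 43.5, 66.8]
eef_rot: [103.6, 89.9, 32.3]
ft_force: [0.4, 0.9, -0.2]
grip_width: 0.2
```

```bash
python3 - <<'E'
from h import *
s=read_state();print(s['ee_pos'],s['ft_force'])
go((526,127,46),18.6)
E
```

```text
[555.91255622  43.53843074  66.77394611] [ 0.39412974  0.86647727 -0.16077909]
shift [ 0.0208 -0.0016 -0.0886] turn [ 0.08 -0.03 -0.11]
```

>>> move_arm --steps '[[[0,-0.0016,-0.044,0,0,0],[0,-0.0016,-0.0886,0,0,0],[0.006,-0.0016,-0.0886,0,0,0],[0.006,-0.0016,-0.0886,0,0,0]]]'

```text
time: 5.55
ee_pos: [524.8, 128.4, 59.9]
eef_rot: [155.1, 89.9, 84.0]
ft_force: [0.1, -1.1, 0.3]
grip_width: 0.2
```

```bash
python3 - <<'E'
from h import *
s=read_state();print(s['ee_pos'],s['ft_force'])
for n,b in(("side",(150,260,190,330)),):
    c=camera(n);cv2.imwrite(f"pics/{n}3.png",cv2.resize(c["img"][b[0]:b[1],b[2]:b[3],::-1],None,fx=4,fy=4)[:600])
go((526,127.0,46),18.6)
E
```

```text
[524.83609449 128.39543229  59.93773615] [ 0.06868904 -1.10463711  0.30386308]
shift [ 0.0142  0.0005 -0.0001] turn [ 0.13 -0.   -0.04]
```

View pics/side3.png

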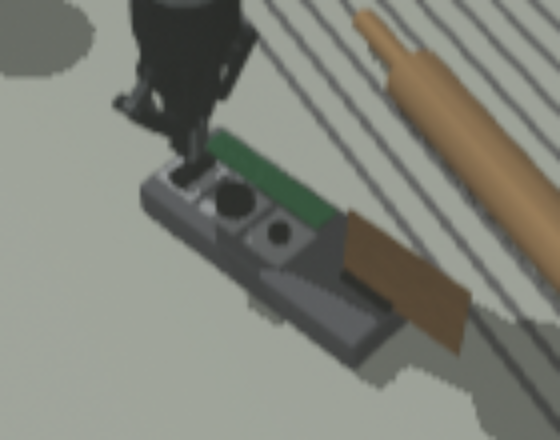

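>>> move_arm --steps '[[[0.008,0,0,0,0,0],[0.014,0,0,0,0,0],[0.018,0,0,0,0,0],[0.021,0,0,0,0,0],[0.0225,0,0,0,0,0],[0.0225,0,0,0,0,0],[0.0225,0,0,0,0,0]]]'

```text
time: 6.3
ee_pos: [526.0, 125.1, 39.7]
eef_rot: [18.3, 89.9, -53.0]
ft_force: [-5.8, -4.5, 22.8]
grip_width: 0.1
```

>>> move_arm --steps '[[[-0.04,0,0,0,0,0],[-0.085,0,0,0,0,0],[-0.13,0,0.02,0,0,0],[-0.15,0,0.06,0,0,0],[-0.15,0,0.1,0,0,0],[-0.15,0,0.1,0,0,0]]]'

```text
time: 6.9
ee_pos: [559.9, 22.8, 190.9]
eef_rot: [24.0, 89.6, -48.0]
ft_force: [-0.5, -0.1, 0.2]
grip_width: -0.0
```

```bash
python3 - <<'E'
from h import *
s=read_state();print(s['ee_pos'],s['ft_force'],s['joint_positions'])
go((472,-375,190),-3)
E
```

```text
[559.88186825  22.7620835  190.92775994] [-0.535404   -0.13402999  0.17392098] [ -5.03694929  20.08993551  -0.26901599 105.11155231   0.46027503
  54.58841099  12.52937833]
shift [ 0.0024 -0.207   0.3508] turn [21.08  0.29 -0.2 ]
```

>>> move_arm --steps '[[[0,-0.024,0.04,3,0,0],[0,-0.048,0.08,6,0,0],[0,-0.072,0.12,9,0,0],[0,-0.096,0.16,12,0,0],[0,-0.12,0.2,15,0,0],[0,-0.144,0.24,18,0,0],[0,-0.168,0.285,21,0,0],[0,-0.19,0.325,21,0,0]]]' --fingers 0.085

```text
time: 7.7
ee_pos: [479.1, -346.9, 191.7]
eef_rot: [42.6, 89.7, -50.5]
ft_force: [1.0, -0.6, 0.2]
grip_width: 85.1
```

```bash
python3 - <<'E'
from h import *
go((472,-400,150),-3)
E
```

```text
shift [ 0.0419 -0.0045  0.0532] turn [-0.04  0.23 -0.21]
```

>>> move_arm --steps '[[[0,-0.004,0.03,0,0.2,-0.2],[0.02,-0.004,0.045,0,0.2,-0.2],[0.02,-0.004,0.053,0,0.2,-0.2],[0.02,-0.004,0.053,0,0.2,-0.2]]]'

```text
time: 8.1
ee_pos: [471.6, -399.9, 171.0]
eef_rot: [-108.0, 89.9, 158.9]
ft_force: [0.3, 0.3, -0.2]
grip_width: 85.1
```

```bash
python3 - <<'E'
from h import *
s=read_state();print(s['ee_pos'],s['ft_force'],s['joint_positions'])
c=camera("wrist");cv2.imwrite(f"pics/wrist4.png",c["img"][:,:,::-1])
np.save("w4view.npy",c["view"])
for p in ((478.3,-252.5,26),(475,-306,26),(497.1,-381.5,26),(445.8,-377.5,26)):print(proj(c,p).round(1))
E
```

```text
[ 471.55503575 -399.93524707  170.96669231] [ 0.27101973  0.25788774 -0.15075444] [28.2302857  27.47481096 12.71812262 97.7520087  -7.02614374 55.6532041
 40.41863457]
[256.9  -4.7]
[256.6  67.5]
[285.8 155.1]
[228.8 153.8]
```

View pics/wrist4.png

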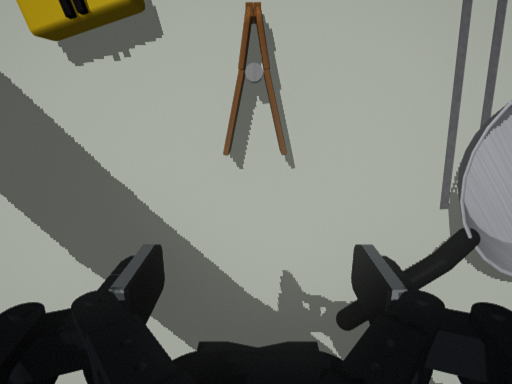

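```bash
python3 - <<'E'
from h import *
c=camera("wrist")
for n,u in dict(tip=(254.5,3),hL=(284,152),hR=(227,153),pivot=(254,72)).items(): print(n,ray(c,u,28 if n!='pivot' else 28).round(1))
for u in((345,312),(470,240)):print(ray(c,u,35).round(1))
E
```

```text
tip [ 477.  -257.2   28. ]
hL [ 496.6 -377.4   28. ]
hR [ 445.5 -375.5   28. ]
pivot [ 473.6 -308.5   28. ]
[ 553.1 -543.8   35. ]
[ 669.8 -469.8   35. ]
```

```bash
python3 - <<'E'
from h import *
go((472.2,-353,5),-2.7)
E
```

```text
shift [ 0.1671 -0.0034 -0.0452] turn [-0.26 -0.02 -0.02]
```

>>> move_arm --steps '[[[0.03,-0.003,-0.035,-0.3,0,0],[0.07,-0.0035,-0.0452,-0.3,0,0],[0.11,-0.0035,-0.0452,-0.3,0,0],[0.11,-0.0035,-0.0452,-0.3,0,0]]]'

```text
time: 8.6
ee_pos: [469.7, -347.9, 57.9]
eef_rot: [-131.4, 89.4, 136.1]
ft_force: [-1.1, 1.0, -0.4]
grip_width: 84.8
```

```bash
python3 - <<'E'
from h import *
s=read_state();print(s['ee_pos'],s['ft_force'],s['joint_positions'])
go((472.2,-353,5),-2.7)
for n in("wrist","side"):
    c=camera(n);im=c["img"][:,:,::-1]
    if n=="side":im=cv2.resize(im[230:384,220:400],None,fx=3.3,fy=3.3)
    cv2.imwrite(f"pics/{n}5.png",im)
E
```

```text
[ 469.68132718 -347.87996861   57.85686786] [-1.07179438  0.95997124 -0.43876936] [ 25.93442724  33.45344402  10.4139068  105.81791816  -8.69002873
  42.04341751  38.73612007]
shift [0.0528 0.0031 0.0053] turn [ 0.25 -0.37  0.42]
```

View pics/wrist5.png

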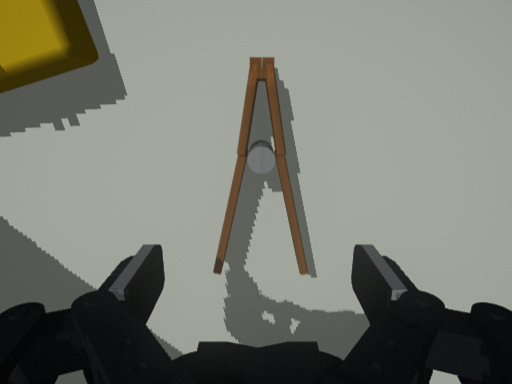

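View pics/side5.png

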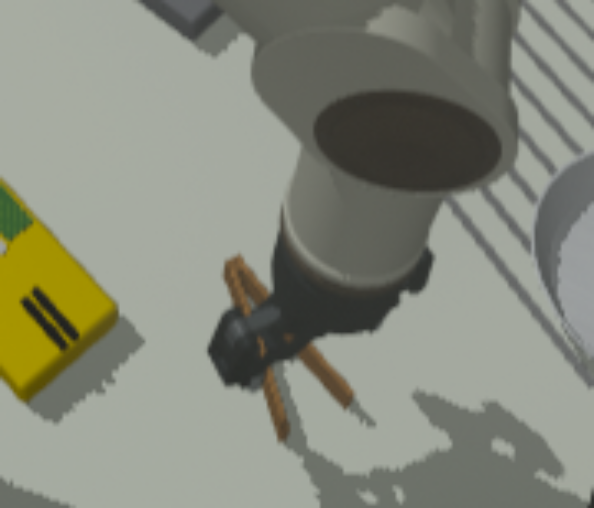

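```bash
python3 - <<'E'
from h import *
c=camera("wrist");s=read_state();print(s['ee_pos'])
for n,u in dict(tip=(262,58),hL=(304.5,272),hR=(218,270.5),pivot=(261,158)).items(): print(n,ray(c,u,28).round(1))
go((473,-353,4),-2.7)
E
```

```text
[ 473.53053142 -353.48014254   64.12743854]
tip [ 478.3 -262.4   28. ]
hL [ 499.5 -387.5   28. ]
hR [ 445.7 -384.    28. ]
pivot [ 475.6 -314.4   28. ]
shift [ 0.0601 -0.0007 -0.0005] turn [ 0.08  0.05 -0.15]
```

```bash
python3 - <<'E'
from h import *
s=read_state();c=camera("wrist");print(s['ee_pos'],read_state()['ee_pos'])
cv2.imwrite("pics/wrist6.png",c["img"][:,:,::-1])
im=c["img"].astype(int);m=((im[...,0]-im[...,2]>40)&(im[...,1]<im[...,0]*.75)).astype(np.uint8)
k=max(cv2.findContours(m,0,2)[0],key=cv2.contourArea);x=k[:,0,:]
print(len(k),x.min(0),x.max(0), x[x[:,0].argmin()],x[x[:,0].argmax()],x[x[:,1].argmin()])
np.save("x.npy",x)
e=cv2.approxPolyDP(k,4,True)[:,0]
for u in e: print(u,ray(c,u,28).round(1))
E
```

```text
[ 473.53053142 -353.48014254   64.12743854] [ 473.871287   -354.16657606   64.74028519]
330 [208  47] [298 259] [208 255] [298 257] [241  47]
[241  47] [ 468.9 -257.9   28. ]
[231 144] [ 460.2 -307.3   28. ]
[208 257] [ 441.1 -376.4   28. ]
[215 252] [ 445.7 -373.2   28. ]
[246  70] [ 470.8 -269.1   28. ]
[252  65] [ 474.1 -266.8   28. ]
[258  71] [ 477.1 -269.9   28. ]
[291 253] [ 492.4 -376.1   28. ]
[297 258] [ 496.1 -379.8   28. ]
[273 142] [ 483.6 -307.3   28. ]
[263  47] [ 480.2 -258.5   28. ]
[254  47] [ 475.5 -258.2   28. ]
[252  61] [ 474.2 -264.9   28. ]
[251  47] [ 474.  -258.2   28. ]
```

View pics/wrist6.png

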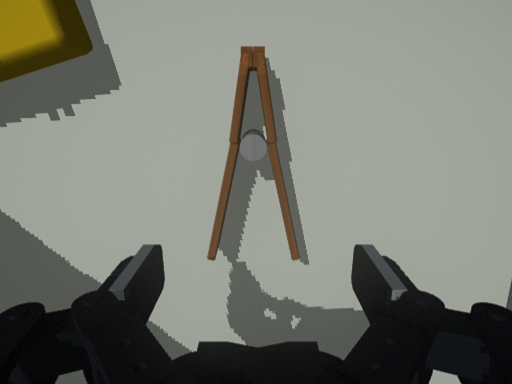

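>>> move_arm --steps '[[[0.02,-0.002,0,0,0,0],[0.04,-0.002,0,0,0,0],[0.05,-0.002,0,0,0,0],[0.055,-0.002,0,0,0,0],[0.059,-0.002,0,0,0,0],[0.059,-0.002,0,0,0,0],[0.059,-0.002,0,0,0,0],[0.059,-0.002,0,0,0,0]]]'

```text
time: 9.6
ee_pos: [472.6, -354.5, 6.4]
eef_rot: [64.5, 89.7, -28.1]
ft_force: [-0.3, -0.0, 0.0]
grip_width: 85.2
```

```bash
python3 - <<'E'
from h import *
s=read_state();c=camera("wrist");print(s['ee_pos'],s['ft_force'])
cv2.imwrite("pics/wrist7.png",c["img"][:,:,::-1])
c=camera("side");cv2.imwrite("pics/side7.png",cv2.resize(c["img"][270:384,250:380,::-1],None,fx=4.5,fy=4.5))
go((472,-354,5),-2.7)
E
```

```text
[ 472.57491987 -354.51012344    6.36384169] [-0.25198381 -0.04175646  0.01646791]
shift [ 0.0012 -0.0004 -0.0004] turn [ 0.05  0.12 -0.26]
```

View pics/wrist7.png

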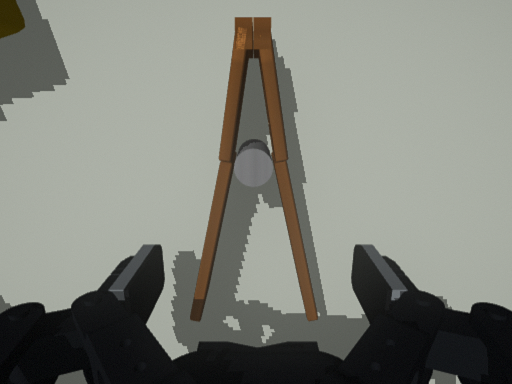

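View pics/side7.png

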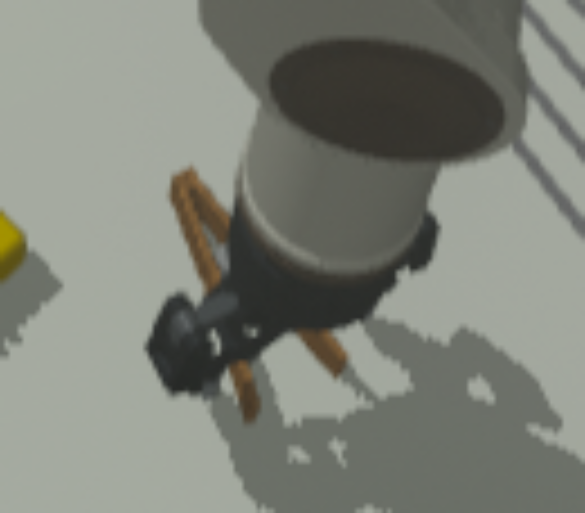

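>>> move_arm --steps '[[[0.001,0,0,0,0,0],[0.001,0,0,0,0,0],[0.001,0,0,0,0,0],[0.001,0,0,0,0,0],[0.001,0,0,0,0,0],[0.001,0,0,0,0,0],[0.001,0,0,0,0,0],[0.001,0,0,0,0,0]]]' --fingers 0 --squeeze 40

```text
time: 10.5
ee_pos: [473.4, -355.5, 6.6]
eef_rot: [61.3, 89.6, -31.3]
ft_force: [-0.3, -0.4, 8.4]
grip_width: 24.5
```

```bash
python3 - <<'E'
from h import *
s=read_state();c=camera("wrist");print(s['ee_pos'],s['ft_force'],s['grip_width'])
cv2.imwrite("pics/wrist8.png",c["img"][:,:,::-1])
E
```

```text
[ 473.36271987 -355.48774657    6.59505099] [-0.34280075 -0.44249968  8.4217555 ] 24.45529783728023
```

View pics/wrist8.png

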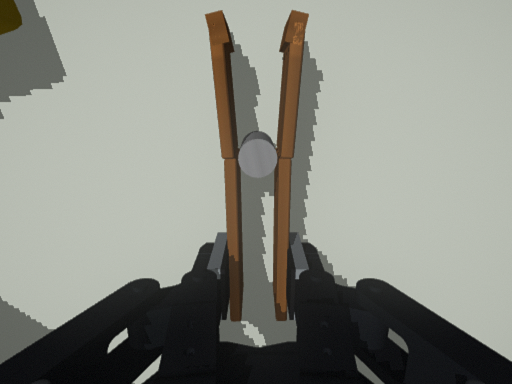

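>>> move_arm --steps '[[[-0.01,0,0,0,0,0],[-0.03,0,0,0,0,0],[-0.055,0,0,0,0,0],[-0.055,0,0,0,0,0],[-0.055,0,0,0,0,0],[-0.055,0,0,0,0,0]]]'

```text
time: 11.15
ee_pos: [472.4, -354.7, 60.9]
eef_rot: [63.2, 89.6, -29.4]
ft_force: [-0.1, 0.3, -1.7]
grip_width: 24.5
```

```bash
python3 - <<'E'
from h import *
s=read_state();c=camera("wrist");print(s['ee_pos'],s['ft_force'],s['grip_width'])
cv2.imwrite("pics/wrist9.png",c["img"][:,:,::-1])
A=Rt(s)
z=s['ee_pos'][2]-6.5+28
print("top z",z)
for n,u in dict(tL=(234,15),tR=(283,15),piv=(258,155),hl=(235,320),hr=(281,320)).items():
    p=ray(c,u,z);print(n,p.round(1),(A.T@(p-s['ee_pos'])).round(1))
c=camera("side");cv2.imwrite("pics/side9.png",cv2.resize(c["img"][190:384,220:400,::-1],None,fx=3,fy=3))
E
```

```text
[ 472.42568884 -354.66275598   60.89558584] [-0.10715864  0.26507321 -1.71771875] 24.495609110587402
top z 82.3955858437736
tL [ 468.3 -256.8   82.4] [-21.8  -8.6 -97.5]
tR [ 484.8 -257.5   82.4] [-21.7   8.  -97.5]
piv [ 474.1 -305.    82.4] [-21.6  -0.5 -49.6]
hl [ 460.3 -379.    82.4] [-21.5 -10.9  24.9]
hr [ 480.9 -380.    82.4] [-21.4   9.7  25. ]
```

View pics/wrist9.png

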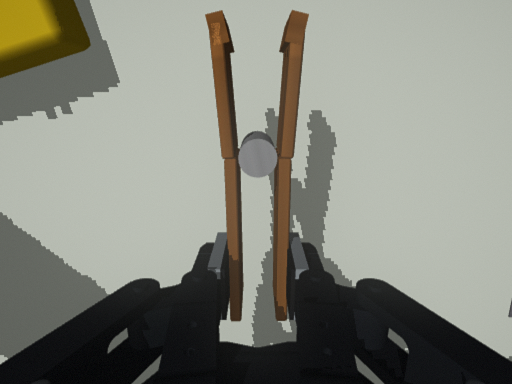

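View pics/side9.png

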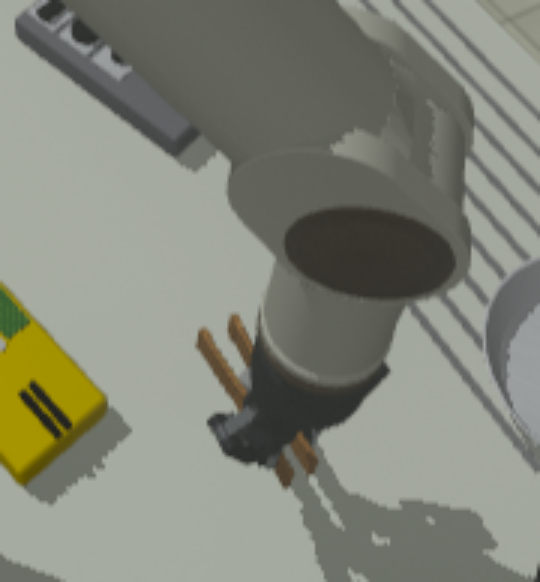

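```bash
python3 - <<'E'
from h import *
top=camera("top")
print([ray(top,u,26).round(0) for u in((348,122),(318,122),(402,120))])
go((655.3,-227.3,62),18.6)
E
```

```text
[array([ 744., -178.,   26.]), array([743., -94.,  26.]), array([ 751., -330.,   26.])]
shift [-0.0009  0.1769 -0.1358] turn [-21.26   0.2   -0.25]
```

>>> move_arm --steps '[[[0,0.028,-0.02,-2,0,0],[0,0.06,-0.045,-6,0,0],[0,0.09,-0.068,-10,0,0],[0,0.12,-0.09,-14,0,0],[0,0.15,-0.115,-18,0,0],[0,0.177,-0.136,-21.3,0.2,-0.2],[0,0.177,-0.136,-21.3,0.2,-0.2],[0,0.177,-0.136,-21.3,0.2,-0.2]]]'

```text
time: 12.1
ee_pos: [655.5, -225.6, 59.8]
eef_rot: [-169.9, 89.9, 118.8]
ft_force: [-0.2, -0.5, -0.9]
grip_width: 24.3
```

```bash
python3 - <<'E'
from h import *
s=read_state();print(s['ee_pos'],s['ft_force'],s['grip_width'])
c=camera("wrist");cv2.imwrite("pics/wrist10.png",c["img"][:,:,::-1])
print("edge top/bot",proj(c,(614.5,-106,104)),proj(c,(614.5,-106,34)))
go((636.2,-170.5,62),18.6)
c=camera("top");cv2.imwrite("pics/top10.png",cv2.resize(c["img"][100:260,240:420,::-1],None,fx=3.3,fy=3.3))
E
```

```text
[ 655.50079844 -225.55512832   59.80317666] [-0.20258666 -0.52134951 -0.90768069] 24.31856302905739
edge top/bot [ 258.8124157  -135.58622393] [258.33640528 -29.59580872]
shift [-0.0021  0.0009 -0.0596] turn [ 0.02 -0.02  0.07]
```

View pics/wrist10.png

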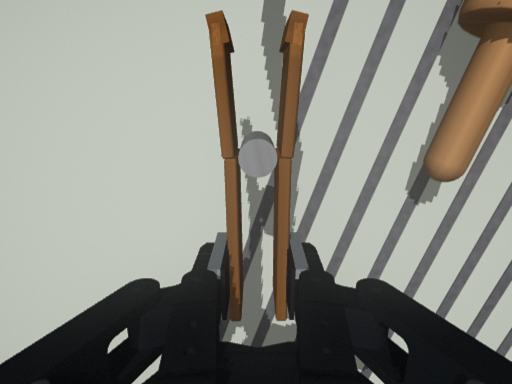

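View pics/top10.png

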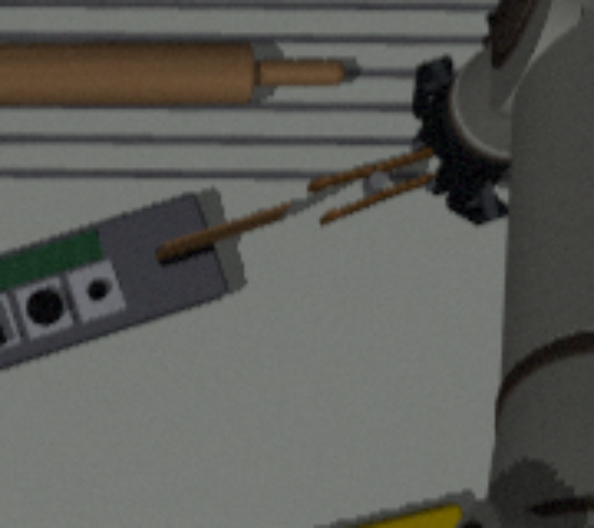

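```bash
python3 - <<'E'
from h import *
c=camera("top");s=read_state()
f=lambda x,y:(x/3.3+240-.35,y/3.3+100-.35)
g=lambda p:ray(c,f(*p[:2]),p[2])
a=g((162,253,104));b=g((287,210,104))
t1=g((313,186,82));t2=g((324,220,82));m=(t1+t2)/2
th=np.radians(18.6);ex=np.array([np.cos(th),np.sin(th)]);ey=np.array([-np.sin(th),np.cos(th)])
print(a,b,np.degrees(np.arctan2(*(b-a)[:2]*[-1,1]))) 
for p in(a,t1,t2,m):print(p.round(1),((p-b)[:2]@ex).round(1),((p-b)[:2]@ey).round(1))
p=s['ee_pos'];q=p[:2]+98*ey;print(q,((q-b[:2])@ex).round(1),((q-b[:2])@ey).round(1))
E
```

```text
[576.86946604  -4.93018723 104.        ] [ 611.52540097 -102.682257    104.        ] -160.47911171423104
[576.9  -4.9 104. ] -1.7 103.7
[ 635.4 -127.6   82. ] 14.7 -31.3
[ 608.  -135.9   82. ] -14.0 -30.4
[ 621.7 -131.8   82. ] 0.3 -30.8
[ 622.50589795 -135.88183356] -0.2 -35.0
```

>>> move_arm --steps '[[[-0.002,0,-0.012,0,0,0],[-0.002,0,-0.024,0,0,0],[-0.002,0,-0.036,0,0,0],[-0.002,0,-0.044,0,0,0],[-0.002,0,-0.044,0,0,0],[-0.002,0,-0.044,0,0,0]]]'

```text
time: 12.85
ee_pos: [640.0, -186.7, 62.7]
eef_rot: [-48.2, 89.9, -119.6]
ft_force: [-0.4, -0.5, -0.5]
grip_width: 24.3
```

```bash
python3 - <<'E'
from h import *
s=read_state();print(s['ee_pos'],s['ft_force'],s['grip_width'])
c=camera("top");cv2.imwrite("pics/top11.png",cv2.resize(c["img"][130:200,260:380,::-1],None,fx=6,fy=6))
c=camera("wrist");cv2.imwrite("pics/wrist11.png",c["img"][:,:,::-1])
c=camera("side");cv2.imwrite("pics/side11.png",cv2.resize(c["img"][170:290,240:380,::-1],None,fx=5,fy=5))
E
```

```text
[ 640.00975098 -186.68109063   62.66706011] [-0.44972535 -0.50098945 -0.45034413] 24.259843880349415
```

View pics/top11.png

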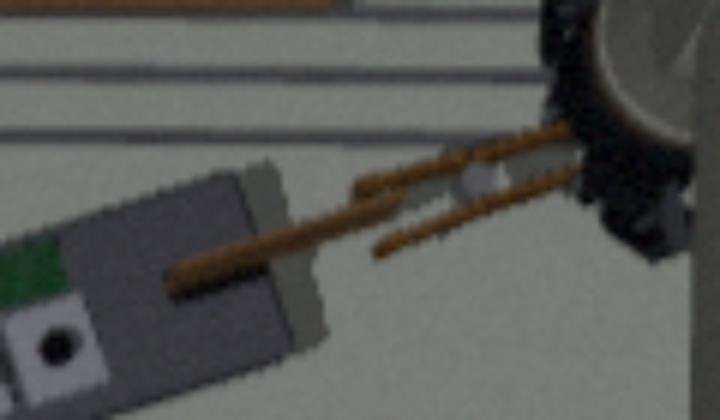

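View pics/wrist11.png

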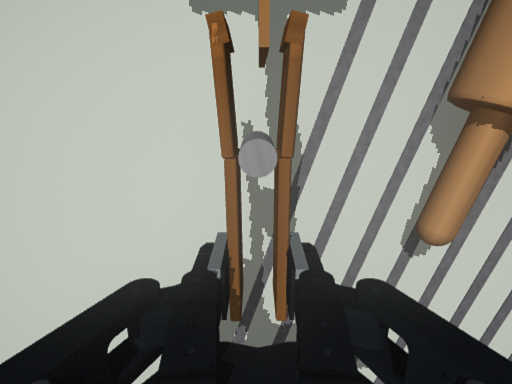

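View pics/side11.png

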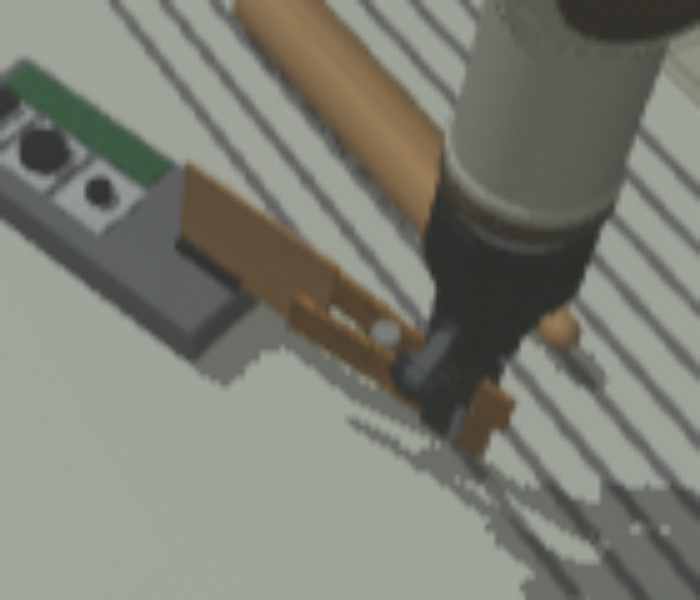

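```bash
python3 - <<'E'
from h import *
s=read_state();A=Rt(s);c=camera("wrist");print(s['ee_pos'])
cv2.imwrite("pics/w12.png",cv2.resize(c["img"][0:110,190:320,::-1],None,fx=6,fy=5))
zt=s['ee_pos'][2]-6.5+28
T=lambda u,z:(A.T@(ray(c,u,z)-s['ee_pos'])).round(1)
for u in((228,15),(282,15),(228,150),(286,150)):print('jaw',T(u,zt))
for z in(104,69,34):print(z,proj(c,(612,-103.5,z)),T((264,40),z),T((264,66),z))
E
```

```text
[ 639.91925978 -187.87645346   62.49704597]
jaw [-21.6 -10.8 -97.8]
jaw [-21.6   7.5 -97.8]
jaw [-21.5 -12.1 -51.8]
jaw [-21.6  10.  -51.8]
104 [260.92182923  33.13669119] [-41.6   1.1 -87. ] [-41.6   1.1 -80. ]
69 [260.16371068  49.65808186] [ -6.6   1.7 -92.3] [ -6.6   1.8 -82.9]
34 [259.72427105  59.23462354] [ 28.4   2.4 -97.6] [ 28.4   2.4 -85.8]
```

View pics/w12.png

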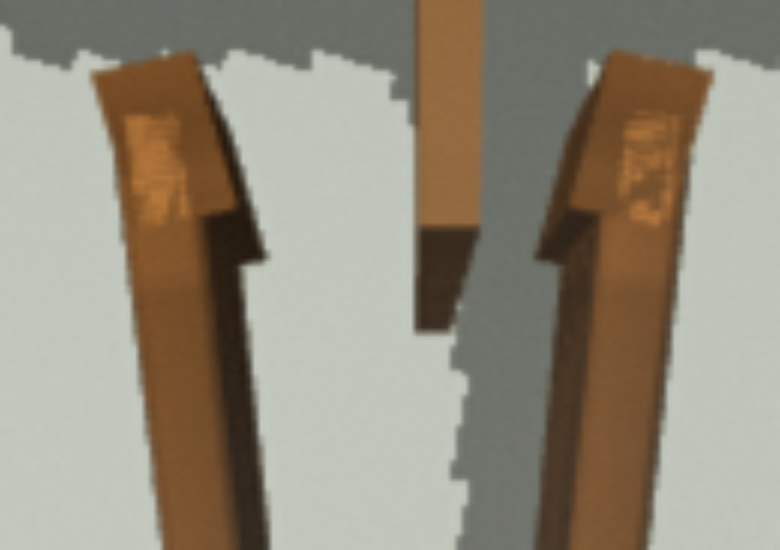

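>>> move_arm --steps '[[[0,0.002,0,0,0,0],[0,0.002,-0.004,0,0,0],[0,0.002,-0.01,0,0,0],[0,0.002,-0.016,0,0,0],[0,0.002,-0.02,0,0,0],[0,0.002,-0.02,0,0,0],[0,0.002,-0.02,0,0,0],[0,0.002,-0.02,0,0,0]]]'

```text
time: 13.85
ee_pos: [635.5, -168.6, 62.5]
eef_rot: [-38.6, 89.9, -110.1]
ft_force: [0.2, -0.1, -0.7]
grip_width: 24.3
```

```bash
python3 - <<'E'
from h import *
s=read_state();print(s['ee_pos'],s['ft_force'],s['grip_width'])
A=Rt(s);c=camera("wrist");cv2.imwrite("pics/w13.png",cv2.resize(c["img"][0:180,190:320,::-1],None,fx=4,fy=3.3))
T=lambda u,z:(A.T@(ray(c,u,z)-s['ee_pos'])).round(1)
for r in(60,70,80,90,100,110,120): print(r,T((260,r),104),T((260,r),34))
c=camera("top");cv2.imwrite("pics/top13.png",cv2.resize(c["img"][130:200,260:380,::-1],None,fx=6,fy=6))
c=camera("side");cv2.imwrite("pics/side13.png",cv2.resize(c["img"][170:290,240:380,::-1],None,fx=5,fy=5))
E
```

```text
[ 635.49043896 -168.64806145   62.50118788] [ 0.19163808 -0.09717097 -0.69255237] 24.30486570923718
60 [-41.6  -0.1 -81.7] [ 28.4   0.4 -88.6]
70 [-41.6  -0.1 -78.9] [ 28.4   0.4 -83.9]
80 [-41.6  -0.  -76.1] [ 28.4   0.4 -79.2]
90 [-41.6  -0.  -73.2] [ 28.4   0.4 -74.4]
100 [-41.6  -0.  -70.3] [ 28.4   0.4 -69.5]
110 [-41.6  -0.  -67.4] [ 28.4   0.4 -64.5]
120 [-41.6  -0.  -64.4] [ 28.4   0.4 -59.4]
```

View pics/w13.png

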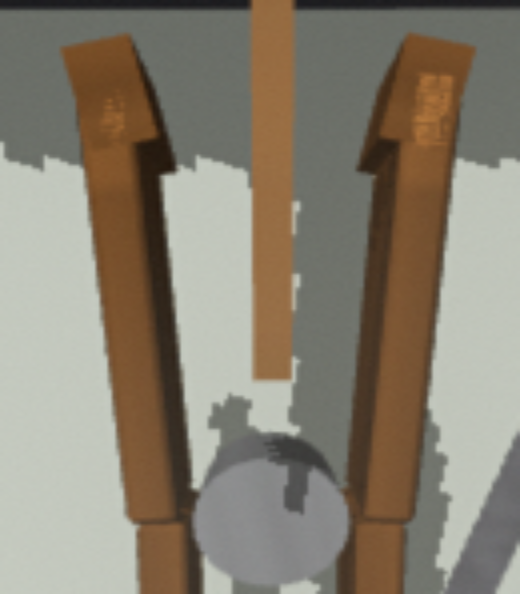

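View pics/top13.png

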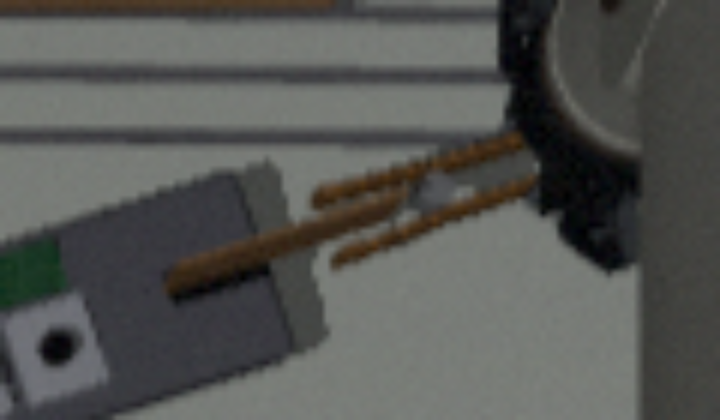

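View pics/side13.png

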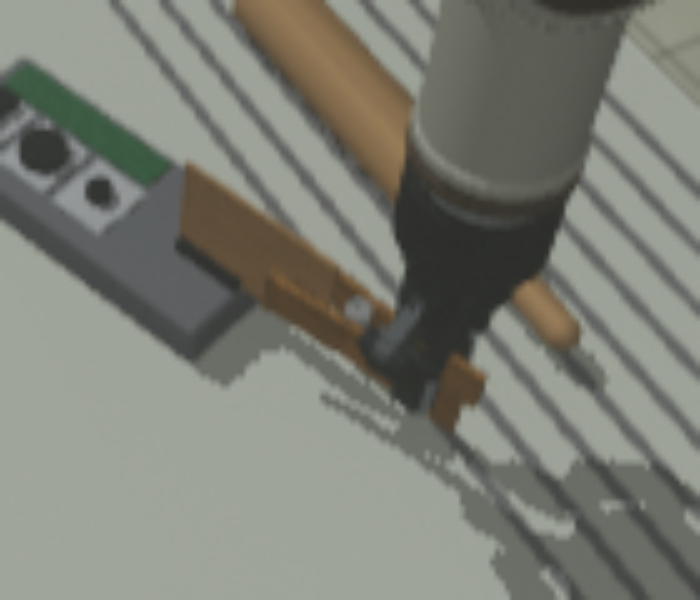

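```bash
python3 - <<'E'
from h import *
s=read_state();print(s['ee_pos'],np.abs(s['joint_vel']).max(),s['ft_force'],s['grip_width'],s['time'])
E
```

```text
[ 635.42719676 -168.67013675   62.43038496] 0.08092179103453108 [-0.45158303  0.09664281 -0.23685442] 24.376793602261504 14.0
```

```bash
python3 - <<'E'
from bench import *
print(close_job())
E
```

```text
the job is handed in; nothing more can be done
None
```

I pressed the big, small and bar keys one at a time. I then picked up the clip by its handles and handed the job in at 14.0 s with the clip held open around the middle of the card's overhanging edge. No verdict was reported.

- **Keys:** All three went down to the same depth (tool at z about 39.7–39.9 mm). The upward force was 13.7, 21.8 and 22.8 N, well over the 5.3 N needed. I lifted off fully between presses.
- **Clip:** The opening is 24.4 mm. The handles were parallel in the wrist view when gripped, so the clip is against its open stop.
- **Over the card:** The jaw tips are about 30 mm past the edge and about 35 mm above the card's lower edge. The card is within about 1 mm of the middle between the jaws, and the pivot is about 10 mm clear of the edge. The arm was still, and the force readings (under 0.5 N) showed no contact.
- **Bystanders:** I planned every path clear of the jug and the rolling pin. I did not measure them again before handing in.
- **Disagreement:** The side camera put the keys 4–7 mm lower in y than the top camera, and the wrist camera put them about 2 mm higher or more. I followed the top and wrist views. At the card, the wrist view showed the clip about 2 mm off centre where the top view showed none. I corrected by the wrist view, and the final wrist picture shows it centred.

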